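Set three gauge-stand plungers to half stroke in order of height

TASK

Get the three gauge stands ready for zeroing: with a fingertip, lightly press the plunger on top of each one down about halfway, to the black line on its stem, first on the lowest stand, then the middle-height one, then the tallest; each plunger stays where you leave it. Push none of them to the bottom, press gently, do not pick up, tip or shift the stands, and leave the loose steel parts around them alone.

Things in the scene. Friction and masses are not known exactly. Their poses are not given: they have to be found in the camera images.
- stand_low: the lowest gauge stand, loose, about 0.8 kg: grey round foot (60 mm wide, 14 high), 24 mm column, dark 31 mm collar with its top 38 mm above the table, and over it a steel stem with a flat aluminium round disc cap 36 mm in diameter, 8 mm thick; cap top 60 mm above the table with the plunger up. Origin: centre of the foot's underside, z up
- low_top (a point): centre of the flat upper face of the lowest stand's cap; it goes down with the plunger
- low_plunger (a joint): stroke of the lowest stand's plunger in m: 0 = fully up (as at the start), 0.007 = half stroke (the black line round the stem meets the collar), 0.014 = bottomed (cap on collar). It takes about 3 N to start moving, about 4.6 N at half stroke and 6 N at the bottom, and stays by friction where it is left
- stand_mid: the middle-height gauge stand, loose, about 0.8 kg: grey round foot (60 mm wide, 14 high), 24 mm column, dark 31 mm collar with its top 63 mm above the table, and over it a steel stem with a flat aluminium square cap 28 x 28 mm, 8 mm thick; cap top 85 mm above the table with the plunger up. Origin: centre of the foot's underside, z up
- mid_top (a point): centre of the flat upper face of the middle-height stand's cap; it goes down with the plunger
- mid_plunger (a joint): stroke of the middle-height stand's plunger in m: 0 = fully up (as at the start), 0.007 = half stroke (the black line round the stem meets the collar), 0.014 = bottomed (cap on collar). It takes about 3 N to start moving, about 4.6 N at half stroke and 6 N at the bottom, and stays by friction where it is left
- stand_tall: the tallest gauge stand, loose, about 0.8 kg: grey round foot (60 mm wide, 14 high), 24 mm column, dark 31 mm collar with its top 88 mm above the table, and over it a steel stem with a flat aluminium small round cap 26 mm in diameter, 8 mm thick; cap top 110 mm above the table with the plunger up. Origin: centre of the foot's underside, z up
- tall_top (a point): centre of the flat upper face of the tallest stand's cap; it goes down with the plunger
- tall_plunger (a joint): stroke of the tallest stand's plunger in m: 0 = fully up (as at the start), 0.007 = half stroke (the black line round the stem meets the collar), 0.014 = bottomed (cap on collar). It takes about 3 N to start moving, about 4.6 N at half stroke and 6 N at the bottom, and stays by friction where it is left
- turned_ring: loose steel ring, 34 mm in diameter, 30 mm high, between the robot and the stands; leave alone. Origin: centre of the underside
- plug_gauge: loose steel plug gauge standing upright, 25 mm in diameter, 64 mm high, behind the stands; it has no cap or plunger; leave alone. Origin: centre of the underside
- flange_part: loose flanged steel part, 60 mm in diameter, 32 mm high, behind the stands; leave alone. Origin: centre of the underside

How it is judged:
On the way, in this order (a step that is already met when the one before it is completed fails the run):
1. a fingertip has pressed the lowest plunger to about half stroke (value of joint low_plunger between 0.003 and 0.011 m and contact force between the fingers and stand_low above 0.3 N), for 0.02 s.
2. a fingertip has pressed the middle-height plunger to about half stroke (value of joint mid_plunger between 0.003 and 0.011 m and contact force between the fingers and stand_mid above 0.3 N), for 0.02 s.
3. a fingertip has pressed the tallest plunger to about half stroke (value of joint tall_plunger between 0.003 and 0.011 m and contact force between the fingers and stand_tall above 0.3 N), for 0.02 s.
At the end, for the whole second after the job is handed in: All three plungers stand between 3 and 11 mm down of their 14 mm stroke; the stands are upright (within 0.05 rad), at rest and within 15 mm of where they began; the ring, plug gauge and flanged part are within 10 mm of where they began (value of joint low_plunger between 0.003 and 0.011 m and distance of each of stand_low, stand_mid, stand_tall from where it was at the start of the episode below 0.015 m and angle between each of stand_low, stand_mid, stand_tall's own z axis and vertical below 0.05 rad and linear speed of each of stand_low, stand_mid, stand_tall below 0.02 m/s and value of joint mid_plunger between 0.003 and 0.011 m and value of joint tall_plunger between 0.003 and 0.011 m and distance of each of turned_ring, plug_gauge, flange_part from where it was at the start of the episode below 0.01 m); the robot touches nothing.
It fails at once if a plunger is pushed before every lower stand's plunger has been set ((value of joint mid_plunger above 0.002 m and value of joint low_plunger below 0.003 m) or (value of joint tall_plunger above 0.002 m and value of joint any of low_plunger, mid_plunger below 0.003 m)).
It fails at once if a plunger is pushed to the bottom of its stroke (value of joint any of low_plunger, mid_plunger, tall_plunger above 0.0125 m).
It fails at once if a stand is pressed hard (over 15 N) (contact force between the fingers and stand_low above 15 N or contact force between the fingers and stand_mid above 15 N or contact force between the fingers and stand_tall above 15 N).
It fails at once if a stand is lifted, tipped or shifted by more than 15 mm (height (world z) of any of stand_low, stand_mid, stand_tall above 0.006 m or angle between any of stand_low, stand_mid, stand_tall's own z axis and vertical above 0.15 rad or distance of any of stand_low, stand_mid, stand_tall from where it was at the start of the episode above 0.015 m).
It fails at once if a bystander part is displaced by more than 10 mm or knocked over (distance of any of turned_ring, plug_gauge, flange_part from where it was at the start of the episode above 0.01 m or angle between any of turned_ring, plug_gauge, flange_part's own z axis and vertical above 0.2 rad).
It also fails if it takes over 45 s, if anything falls off the work surface, if the arm or the gripper's body presses on something with over 40 N, if the wrist force passes 120 N, or if a joint passes its speed limit or range.

ROBOT

A 6-joint arm with a two-finger parallel gripper is mounted at the origin on a cart in front of the work surface, level with it; the furniture and walls round the work are solid. World frame = base frame: x ahead of the robot, y to its left, z up, the work surface at z = 0. Lengths are in m, angles in rad, forces in N, time in s.
With the tool pointing down it reaches from about 0.35 to 0.775 m from the base axis. Payload 5.5 kg.
Tool frame: the origin (TCP) lies between the finger pads; the fingertips stand 22 mm ahead of it and the grasp point (between the pads) lies 3 mm ahead of it; z points along the fingers, y is the line along which they close (so a half turn about z gives the same grasp; the last joint's range is limited). The gripper opens to 85 mm and grips with 20 to 120 N. Pads are 22 mm wide; open, the fingers measure 114 mm over their backs; the gripper's body (76 mm by 85 mm) begins 54 mm behind the grasp point. The pads swing forward as they close: fully open they stand 13 mm farther back than shut.
Start: joints at [1.131, 0.313, 0.046, 1.304, 0, 1.431], TCP at [0.17, 0.549, 0.253] pointing down, gripper open.
Joint ranges: [-2.76, 2.76], [-0.86, 1.69], [-1.03, 1.26], [-2.2, 2.34], [-1.47, 1.5], [-3.14, 3.14]. Speed limits (rad/s): [2.57, 2.57, 3.14, 3.14, 3.14, 3.14].

INTERFACE

Orientations are given as a unit quaternion [w, x, y, z].
In Python, from workcell import env gives the robot as it stands.
- The arm moves only by the tool hand_motion, called after ">>>" as name(argument=value, ...), one argument or row to a line, values as JSON. Schema: {"type":"object","properties":{"moves":{"type":"string"},"aperture":{"type":"number"},"grip_n":{"type":"number"},"only":{"type":"string"},"quiet":{"type":"boolean"},"lines":{"type":"string"}},"required":["moves"],"additionalProperties":false}. moves is a string of 1 to 8 rows, parted by semicolons, with the numbers parted by commas; each row has 6 numbers: dx, dy, dz in units of 5 mm, then a rotation vector rx, ry, rz in units of 0.1 rad; each row is the pose to reach, as a shift and turn from the pose commanded when the call began, along the tool's axes at that moment; what a row does not reach only later rows make up. A row lasts 1/8 s, in which the tool goes at most 0.0625 m and 0.188 rad, less where a joint would pass 70% of its speed; a pose out of reach is approached as far as the arm can. aperture is the finger opening in m, set as the call begins (left out keeps the last). The fingers move at their own pace and stop on an object; grip_n is the grip in N (left out, the last holds). Time passes only in rows, so rows that do not move let the fingers close. The tool returns the time, the measured TCP pose, the force, the opening and the grip force at its end. only (a regular expression) keeps the lines of the reply that match it, lines (a string "A,B") keeps lines A to B, and quiet returns only ok. Input that does not fit is refused with a message, and nothing moves.
- env.get_state(): the state, without advancing time (a new reading comes with each control period).
- env.read_camera(name): name is "scene" or "top" or "wrist"; returns a dict with "image" (400x640x3 uint8, red, green, blue), "K" (3x3 intrinsics, pixels), "R" (3x3) and "t" (3): a world point X has camera coordinates R X + t. Camera axes: x right, y down, z forward; pixel columns grow to the right and rows downward; lengths in m; the calibration is good to about 2 mm. A picture is of the moment at which its call begins. There is no depth.
- env.hand_in(): hands the job in; it is judged then, once.
The state is a dict: "clock": time; "joint_pos": joint angles; "qvel": joint speeds; "tau": joint torques, N m; "tcp_pos": TCP position; "orientation": TCP orientation; "wrist_force": force on the tool from outside, world axes, zero at the start; "ft_torque": the same for the moment, N m; "finger_gap": finger opening in m; "grip_force": force on a finger pad.
Only numpy, scipy, OpenCV 4.12 (cv2) and the standard library are available. Lean on these libraries where they do the work, as an engineer would, in place of code of your own. Each camera call takes 0.05 s, during which the arm holds its last target. There are 200 camera calls.

## Working session

There is one attempt and no reset: what is moved stays moved. The work goes in short steps, Python scripts to look and compute and a tool call to move; the robot and the scene stay as the last step left them, time stands still between calls to the robot, and variables do not carry over. Pictures are saved under pics/ and viewed, at most 10 in all, crops included, and the job is handed in when it is done.

```bash
ls; mkdir -p pics
```

Run:
```python
from workcell import env
import cv2,numpy as np,pickle
d={}
for n in ["scene","top"]:
    c=env.read_camera(n); d[n]=c; cv2.imwrite(f"pics/{n}0.png",c["image"][:,:,::-1]); print(n,c["K"].tolist(),np.round(c["R"],3).tolist(),c["t"])
pickle.dump(d,open("d.pkl","wb"))
s=env.get_state(); print(s)
```

```text
pics
workcell.py
scene [[479.10540396402814, 0.0, 323.74556335939263], [0.0, 479.10540396402814, 186.52566522511967], [0.0, 0.0, 1.0]] [[0.894, -0.449, 0.002], [-0.275, -0.551, -0.788], [0.355, 0.703, -0.616]] [-0.45144342  0.20095436  0.76488317]
top [[380.39968662856205, 0.0, 312.66970544024304], [0.0, 380.39968662856205, 198.5026454594054], [0.0, 0.0, 1.0]] [[0.003, -1.0, 0.018], [-0.992, -0.005, -0.127], [0.127, -0.018, -0.992]] [-0.01355994  0.52761397  0.87401456]
{'clock': 0.1, 'joint_pos': array([1.13141216e+00, 3.13941540e-01, 4.50808602e-02, 1.30360028e+00,
       2.89698769e-05, 1.43120576e+00]), 'qvel': array([-0.00083363, -0.00115617,  0.00297942,  0.0005377 ,  0.00064583,
        0.0010175 ]), 'tau': array([ 3.78709447e-03, -4.81725633e+01,  2.99244243e+01,  1.27625722e-02,
       -4.20913386e-05,  1.78323476e-07]), 'tcp_pos': array([0.16962502, 0.54896758, 0.25248398]), 'orientation': array([-2.51475846e-04,  1.49336050e-01,  9.88786150e-01, -7.93548400e-04]), 'wrist_force': array([ 0.34855036,  0.29752916, -0.68225693]), 'ft_torque': array([ 0.01099849, -0.01676016, -0.00658737]), 'grip_force': 0.0, 'finger_gap': 0.08510307759893422}
```

View pics/scene0.png

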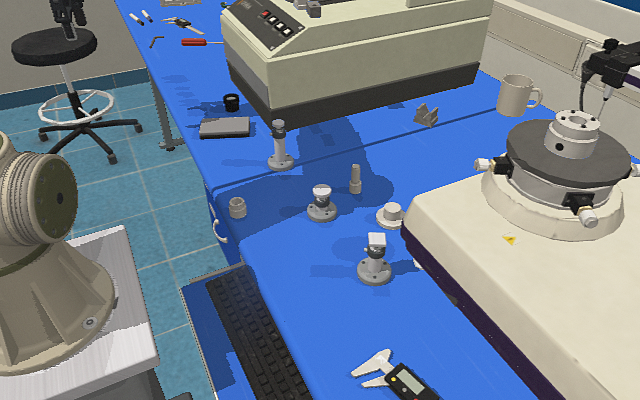

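View pics/top0.png

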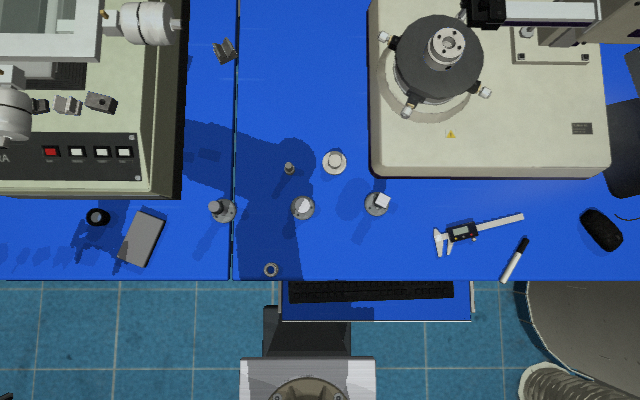

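The scene view shows tall at (279,125), low at (322,190), mid at (376,240), ring at (237,207), plug at (355,178) and flange at (392,215). In the top view tall is at (215,205), low (303,204), mid (380,201), ring (271,270), plug (289,168) and flange (334,161). Next I'll enlarge the caps.

Run:
```python
import cv2,numpy as np,pickle
d=pickle.load(open("d.pkl","rb"))
def crop(n,u,v,h=20):
    im=d[n]["image"][v-h:v+h,u-h:u+h,::-1]; return cv2.resize(im,(260,260),interpolation=cv2.INTER_CUBIC)
P={"scene":[(322,197),(376,250),(279,135)],"top":[(303,207),(378,203),(219,208)]}
cv2.imwrite("pics/crops0.png",np.vstack([np.hstack([crop(n,*p) for p in P[n]]) for n in P]))
for n in d:
    c=d[n]
    for X in [(0,0,0),(.17,.549,.25),(.5,0,0)]:
        q=c["K"]@(c["R"]@np.array(X)+c["t"]); print(n,X,q[:2]/q[2])
# bright low-saturation blobs
for n in d:
    im=d[n]["image"]; hsv=cv2.cvtColor(im,cv2.COLOR_RGB2HSV)
    m=((hsv[...,1]<60)&(hsv[...,2]>175)).astype(np.uint8)
    N,l,s,ce=cv2.connectedComponentsWithStats(m)
    for p in P[n]:
        for i in range(1,N):
            if np.hypot(*(ce[i]-p))<22 and s[i,4]>15: print(n,p,s[i],ce[i].round(1))
```

```text
scene (0, 0, 0) [ 40.97168036 312.39890227]
scene (0.17, 0.549, 0.25) [76.65854239 30.01505092]
scene (0.5, 0, 0) [321.41222789 218.82613202]
top (0, 0, 0) [306.7679772 428.137478 ]
top (0.17, 0.549, 0.25) [-19.72526571 391.99892377]
top (0.5, 0, 0) [307.68256666 211.35722759]
scene (322, 197) [313 188  18   8 113] [321.5 190.8]
scene (376, 250) [368 232  18  13 202] [376.6 238. ]
top (303, 207) [298 199  12  14 106] [303.9 206.3]
top (378, 203) [375 193  16  15 134] [382.5 199.8]
```

View pics/crops0.png

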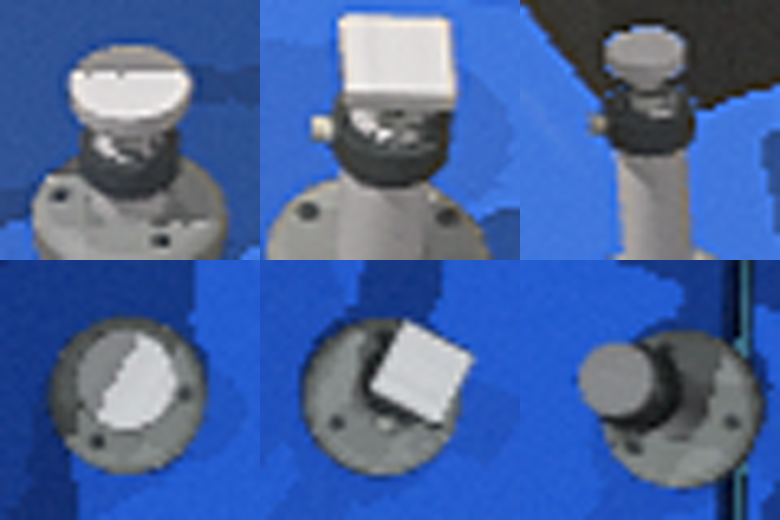

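The crops show the three cap faces clearly in both views. I'll triangulate the face centres and check heights.

Create h.py:
```python
import numpy as np,cv2
def ray(c,p):
    return -c["R"].T@c["t"], c["R"].T@np.linalg.inv(c["K"])@np.array([p[0],p[1],1.])
def tri(obs):
    A=np.zeros((3,3));b=np.zeros(3);L=[]
    for c,p in obs:
        o,r=ray(c,p);r=r/np.linalg.norm(r);M=np.eye(3)-np.outer(r,r);A+=M;b+=M@o;L.append((M,o))
    X=np.linalg.solve(A,b);return X,[np.linalg.norm(M@(X-o)) for M,o in L]
def onz(c,p,z):
    o,r=ray(c,p);return o+r*(z-o[2])/r[2]
def proj(c,X):
    q=c["K"]@(c["R"]@np.array(X)+c["t"]);return q[:2]/q[2]
```

Run:
```python
import pickle,numpy as np
from h import *
np.set_printoptions(precision=4,suppress=True)
d=pickle.load(open("d.pkl","rb"));S,T=d["scene"],d["top"]
for n,a,b,z in [("low",(321.6,189.2),(302.2,205.1),.06),("mid",(376.7,238.2),(382.4,199.8),.085),("tall",(277.9,122.6),(213.2,206.2),.11)]:
    X,e=tri([(S,a),(T,b)]);print(n,X,np.array(e),onz(S,a,z),onz(T,b,z))
for n,a,b in [("ring",(237,199),(271,269)),("plug",(355,167),(288,167)),("flange",(392,210),(334,159))]:
    print(n,*tri([(S,a),(T,b)]))
```

```text
low [0.5079 0.0133 0.0622] [0.0007 0.0007] [0.5084 0.016  0.06  ] [0.5088 0.013  0.06  ]
mid [ 0.518  -0.1677  0.0854] [0.0009 0.0009] [ 0.5173 -0.1671  0.085 ] [ 0.5189 -0.1681  0.085 ]
tall [0.4996 0.2058 0.1095] [0.0005 0.0005] [0.4988 0.2051 0.11  ] [0.5    0.2055 0.11  ]
ring [0.3609 0.0848 0.0392] [np.float64(0.0012351945722348535), np.float64(0.0012351945722349313)]
plug [0.5982 0.0463 0.064 ] [np.float64(0.0007621007962771564), np.float64(0.0007621007962770817)]
flange [ 0.6243 -0.0626  0.0241] [np.float64(0.0025476414532892237), np.float64(0.0025476414532892106)]
```

Triangulated heights are 62, 85 and 109.5 mm, which match the text, and all points are in reach. In tool axes low is about (-0.481, -0.411) away, so I'll close the fingers and travel at height.

Units first: shifts go in units of 5 mm and turns go in units of 0.1 rad. So -0.35 m is -70, -0.31 m is -62.

>>> hand_motion(
  moves="-8,-6.8,0,0,0,0;-17,-14.6,0,0,0,0;-26,-22.4,0,0,0,0;-35,-30.2,0,0,0,0;-44,-38,0,0,0,0;-53,-45.6,0,0,0,0;-62,-53.4,0,0,0,0;-70,-60,0,0,0,0",
  aperture=0,
)

```text
clock: 1.1
tcp_pos: [0.4162, 0.1574, 0.2531]
orientation: [-0.0, 0.15, 0.989, 0.0]
wrist_force: [0.3, 0.6, 0.2]
finger_gap: -0.0001
grip_force: 0.0
```

Create where.py:
```python
import sys,numpy as np
from workcell import env
from scipy.spatial.transform import Rotation as Ro
np.set_printoptions(precision=4,suppress=True)
s=env.get_state();q=s["orientation"];R=Ro.from_quat(np.r_[q[1:],q[0]])
T={"low":(.508,.014,.060),"mid":(.518,-.168,.085),"tall":(.4997,.2053,.110)}
print(s["clock"],s["tcp_pos"],s["wrist_force"],s["finger_gap"],"z",R.as_matrix()[:,2])
for k in T: print(k,"tool delta to tip contact",R.inv().apply(np.array(T[k])+[0,0,.022]-s["tcp_pos"]))
```

```bash
python3 where.py
```

```text
1.1 [0.4162 0.1574 0.2531] [0.2777 0.604  0.23  ] -6.311237766460029e-05 z [-0.0001  0.0001 -1.    ]
low tool delta to tip contact [-0.1302 -0.1098  0.1711]
mid tool delta to tip contact [-0.1936 -0.2807  0.1461]
tall tool delta to tip contact [-0.0656  0.0704  0.1211]
```

>>> hand_motion(
  moves="-8,-6.8,0,0,0,0;-17,-14.4,0,0,0,0;-26,-22,4,0,0,0;-26,-22,12,0,0,0;-26,-22,22,0,0,0;-26,-22,28,0,0,0;-26,-22,29,0,0,0;-26,-22,29,0,0,0",
)

```text
clock: 2.1
tcp_pos: [0.5076, 0.016, 0.1087]
orientation: [0.0, 0.149, 0.989, 0.0]
wrist_force: [-0.4, 0.9, 0.5]
finger_gap: 0.0002
grip_force: 0.0
```

```bash
python3 where.py
```

Run:
```python
from workcell import env
import cv2,numpy as np
from h import *
s=env.get_state();a=[]
for n,h in [("scene",60),("wrist",200),("top",60)]:
    c=env.read_camera(n);im=c["image"][:,:,::-1]
    if n=="wrist": a.append(cv2.resize(im,(480,300)));print(proj(c,(.508,.014,.06)));continue
    u,v=proj(c,s["tcp_pos"]-[0,0,.03]).astype(int);print(n,u,v)
    a.append(cv2.resize(im[max(v-30,0):v+30,u-30:u+30],(300,300),interpolation=cv2.INTER_CUBIC))
cv2.imwrite("pics/low1.png",np.vstack([np.hstack([a[0],a[2]]),np.hstack([a[1],np.zeros((300,120,3),np.uint8)])]))
```

```text
2.1 [0.5076 0.016  0.1087] [-0.3676  0.9136  0.4992] 0.00021172032045816788 z [ 0.0001  0.0001 -1.    ]
low tool delta to tip contact [-0.001  -0.0018  0.0267]
mid tool delta to tip contact [-0.0643 -0.1727  0.0017]
tall tool delta to tip contact [ 0.0634  0.1786 -0.0233]
scene 321 181
[317.51047228 234.55654524]
top 300 204
```

View pics/low1.png

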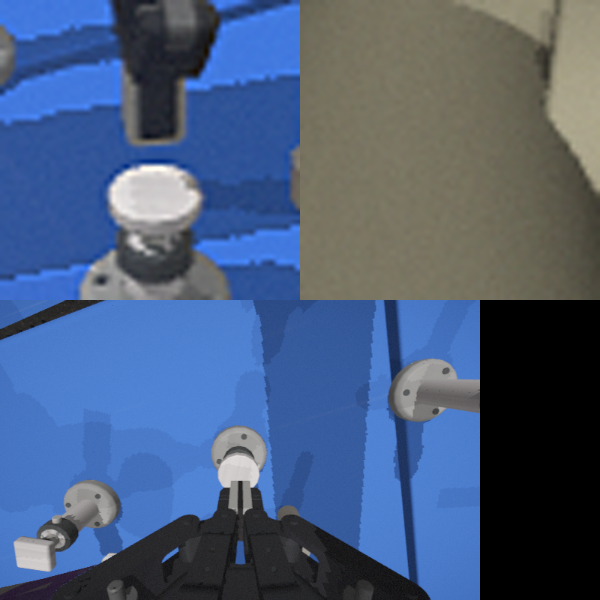

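Scene crop: the shut fingertips sit centred about 27 mm over the disc cap. The wrist view agrees: cap at about (317,227) against a predicted (317,234). I'll descend now in small steps.

In the tool's units: -0.002 m is -0.4, -0.001 m is -0.2.

>>> hand_motion(
  moves="-0.2,-0.4,2,0,0,0;-0.2,-0.4,3.6,0,0,0;-0.2,-0.4,4.2,0,0,0;-0.2,-0.4,4.2,0,0,0",
)

```text
clock: 2.75
tcp_pos: [0.5073, 0.0138, 0.0868]
orientation: [-0.0, 0.149, 0.989, 0.0]
wrist_force: [0.4, 0.3, -0.3]
finger_gap: 0.0001
grip_force: 0.0
```

```bash
python3 where.py|sed -n 1,2p
```

```text
2.75 [0.5073 0.0138 0.0868] [ 0.3835  0.2788 -0.2814] 7.157769762380429e-05 z [-0.0009  0.0002 -1.    ]
low tool delta to tip contact [-0.0006  0.0004  0.0048]
```

>>> hand_motion(
  moves="0,0,0.2,0,0,0;0,0,0.4,0,0,0;0,0,0.6,0,0,0;0,0,0.8,0,0,0;0,0,0.8,0,0,0",
)

```text
clock: 3.38
tcp_pos: [0.5077, 0.0137, 0.0832]
orientation: [-0.0, 0.149, 0.989, 0.0]
wrist_force: [-0.1, -0.6, -0.2]
finger_gap: -0.0004
grip_force: 0.0
```

```bash
python3 where.py|sed -n 1,2p
```

```text
3.375 [0.5077 0.0137 0.0832] [-0.0882 -0.5684 -0.2132] -0.00044065226137763485 z [-0.0001  0.0001 -1.    ]
low tool delta to tip contact [-0.0002  0.0003  0.0012]
```

In the tool's units: 0.003 m is 0.6, 0.002 m is 0.4.

>>> hand_motion(
  moves="0,0,0.2,0,0,0;0,0,0.4,0,0,0;0,0,0.6,0,0,0;0,0,0.6,0,0,0",
)

```text
clock: 3.88
tcp_pos: [0.5078, 0.0137, 0.0804]
orientation: [0.0, 0.149, 0.989, 0.0]
wrist_force: [0.1, 0.2, 2.0]
finger_gap: -0.0
grip_force: 1.3
```

>>> hand_motion(
  moves="0,0,0.2,0,0,0;0,0,0.4,0,0,0;0,0,0.4,0,0,0",
)

```text
clock: 4.25
tcp_pos: [0.5078, 0.0137, 0.0783]
orientation: [0.0, 0.149, 0.989, 0.0]
wrist_force: [-0.4, 0.3, 2.4]
finger_gap: -0.0004
grip_force: 1.3
```

In the tool's units: 0.002 m is 0.4, 0.001 m is 0.2.

>>> hand_motion(
  moves="0,0,0.2,0,0,0;0,0,0.4,0,0,0;0,0,0.4,0,0,0",
)

```text
clock: 4.62
tcp_pos: [0.5078, 0.0137, 0.0762]
orientation: [0.0, 0.149, 0.989, 0.0]
wrist_force: [0.1, 0.1, 2.7]
finger_gap: -0.0
grip_force: 1.3
```

>>> hand_motion(
  moves="0,0,0.2,0,0,0;0,0,0.2,0,0,0",
)

```text
clock: 4.88
tcp_pos: [0.5078, 0.0137, 0.0752]
orientation: [0.0, 0.149, 0.989, 0.0]
wrist_force: [-0.4, -0.4, 2.4]
finger_gap: -0.0002
grip_force: 1.5
```

Run:
```python
from workcell import env
import cv2,numpy as np
from h import *
print(np.mean([env.get_state()["wrist_force"]],0))
c=env.read_camera("scene");u,v=proj(c,(.508,.014,.045)).astype(int)
cv2.imwrite("pics/low2.png",cv2.resize(c["image"][v-20:v+20,u-20:u+20,::-1],(480,480),interpolation=cv2.INTER_CUBIC))
```

```text
[-0.43864155 -0.36871763  2.36597717]
```

View pics/low2.png

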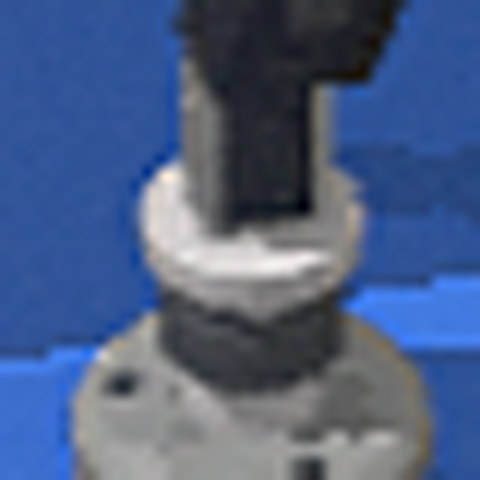

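The cap is visibly down with the fingertips on it. Contact came between TCP z 0.0832 and 0.0804, and it is now at 0.0752, so the stroke is about 7 mm. I'll lift, go to mid, and check the low cap from the cameras.

In the tool's units: -0.17 m is -34, -0.15 m is -30.

>>> hand_motion(
  moves="0,0,-2,0,0,0;0,0,-10,0,0,0;0,0,-18,0,0,0;-3,-8,-18,0,0,0;-7,-19,-18,0,0,0;-11,-30,-18,0,0,0;-12.6,-34,-16,0,0,0;-12.6,-34,-16,0,0,0",
)

```text
clock: 5.92
tcp_pos: [0.5169, -0.1682, 0.1543]
orientation: [-0.001, 0.151, 0.989, 0.001]
wrist_force: [-0.3, 0.5, 1.0]
finger_gap: -0.0002
grip_force: 0.0
```

```bash
python3 where.py
```

Run:
```python
from workcell import env
import cv2,numpy as np,pickle
from h import *
c=env.read_camera("scene");d=pickle.load(open("d.pkl","rb"))
for z in (.06,.053,.046): print(proj(c,(.508,.014,z)))
def cr(c): return cv2.resize(c["image"][170:220,300:345,::-1],(390,433),interpolation=cv2.INTER_CUBIC)
cv2.imwrite("pics/low3.png",np.hstack([cr(d["scene"]),cr(c)]))
```

```text
5.925 [ 0.5169 -0.1682  0.1543] [-0.3304  0.5301  1.047 ] -0.0001682573290700745 z [-0.0018  0.0013 -1.    ]
low tool delta to tip contact [0.0627 0.1712 0.0725]
mid tool delta to tip contact [-0.001   0.0005  0.0473]
tall tool delta to tip contact [0.1277 0.3514 0.0228]
[321.87180528 189.83518471]
[321.87268679 192.68425313]
[321.87356009 195.50679962]
```

View pics/low3.png

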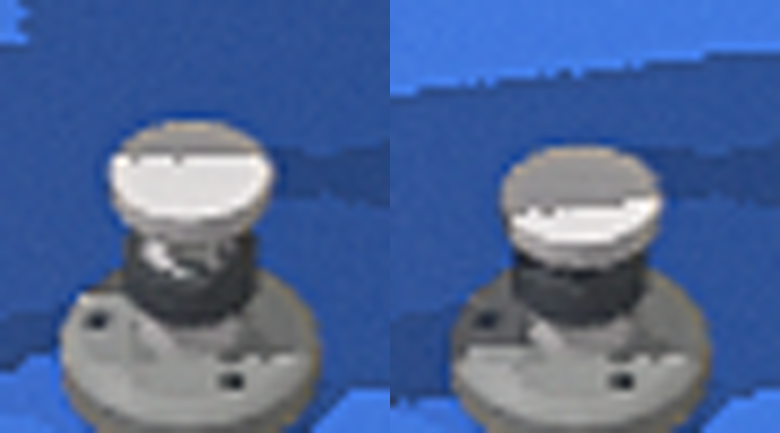

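The low cap dropped 2.9 px, about 7 mm, and its foot has not moved. Next is mid: contact expected at TCP z 0.107, target 0.100.

In the tool's units: 0.042 m is 8.4, 0.035 m is 7.

>>> hand_motion(
  moves="-0.2,0,4,0,0,0;-0.2,0,7,0,0,0;-0.2,0,8.4,0,0,0;-0.2,0,8.4,0,0,0",
)

```text
clock: 6.48
tcp_pos: [0.5183, -0.1667, 0.1128]
orientation: [-0.001, 0.149, 0.989, 0.0]
wrist_force: [0.3, 0.1, 0.0]
finger_gap: 0.0002
grip_force: 0.0
```

```bash
python3 where.py | sed -n '1p;3p'
```

```text
6.475 [ 0.5183 -0.1667  0.1128] [0.3156 0.0743 0.0093] 0.0002360911011385838 z [-0.0012  0.0008 -1.    ]
mid tool delta to tip contact [-0.0001 -0.0013  0.0058]
```

>>> hand_motion(
  moves="0,0,0.4,0,0,0;0,0,0.8,0,0,0;0,0,1,0,0,0;0,0,1.2,0,0,0;0,0,1.4,0,0,0;0,0,1.4,0,0,0",
)

```text
clock: 7.22
tcp_pos: [0.5187, -0.1677, 0.1064]
orientation: [0.0, 0.149, 0.989, -0.0]
wrist_force: [-0.4, 0.3, 2.1]
finger_gap: -0.0003
grip_force: 1.0
```

In the tool's units: 0.003 m is 0.6, 0.002 m is 0.4.

>>> hand_motion(
  moves="0,0,0.2,0,0,0;0,0,0.4,0,0,0;0,0,0.6,0,0,0;0,0,0.6,0,0,0",
)

```text
clock: 7.72
tcp_pos: [0.5187, -0.1677, 0.1032]
orientation: [0.0, 0.149, 0.989, -0.0]
wrist_force: [-1.3, -0.6, 2.7]
finger_gap: -0.0001
grip_force: 1.4
```

>>> hand_motion(
  moves="0,0,0.2,0,0,0;0,0,0.4,0,0,0;0,0,0.6,0,0,0;0,0,0.6,0,0,0",
)

```text
clock: 8.22
tcp_pos: [0.5187, -0.1677, 0.1002]
orientation: [0.0, 0.149, 0.989, -0.0]
wrist_force: [0.1, -1.4, 2.3]
finger_gap: 0.0001
grip_force: 1.5
```

>>> hand_motion(
  moves="0,0,-2,0,0,0;0,0,-10,0,0,0;0,0,-18,0,0,0;2,5.6,-18,0,0,0;6,16.4,-18,0,0,0;10,27.4,-18,0,0,0;14,38.4,-18,0,0,0;14,38.4,-18,0,0,0",
)

```text
clock: 9.22
tcp_pos: [0.5076, 0.0403, 0.1906]
orientation: [-0.0, 0.146, 0.989, 0.001]
wrist_force: [-0.2, -0.8, -0.6]
finger_gap: 0.0003
grip_force: 0.0
```

```bash
python3 where.py
```

Run:
```python
from workcell import env
import cv2,numpy as np,pickle
from h import *
c=env.read_camera("scene");d=pickle.load(open("d.pkl","rb"))
for z in (.085,.078,.071): print(proj(c,(.518,-.168,z)))
def m(c):
    im=c["image"];h=cv2.cvtColor(im,cv2.COLOR_RGB2HSV)
    k=((h[...,1]<60)&(h[...,2]>175)).astype(np.uint8)[225:262,355:400];N,l,s,ce=cv2.connectedComponentsWithStats(k)
    i=1+np.argmax(s[1:,4]);return s[i],ce[i]
print(m(d["scene"]),m(c))
def cr(c): return cv2.resize(c["image"][225:275,350:395,::-1],(390,433),interpolation=cv2.INTER_CUBIC)
cv2.imwrite("pics/mid3.png",np.hstack([cr(d["scene"]),cr(c)]))
```

```text
9.225 [0.5076 0.0403 0.1906] [-0.1653 -0.8227 -0.6206] 0.0003366299789666367 z [-0.0004  0.0011 -1.    ]
low tool delta to tip contact [-0.0081 -0.0251  0.1086]
mid tool delta to tip contact [-0.0702 -0.1964  0.0834]
tall tool delta to tip contact [0.0552 0.1556 0.0588]
[377.35309255 238.40414915]
[377.04830246 241.49485783]
[376.74685414 244.55167951]
(array([ 13,   7,  18,  13, 202], dtype=int32), array([21.61881188, 12.98019802])) (array([ 13,  10,  18,  13, 200], dtype=int32), array([21.255, 16.04 ]))
```

View pics/mid3.png

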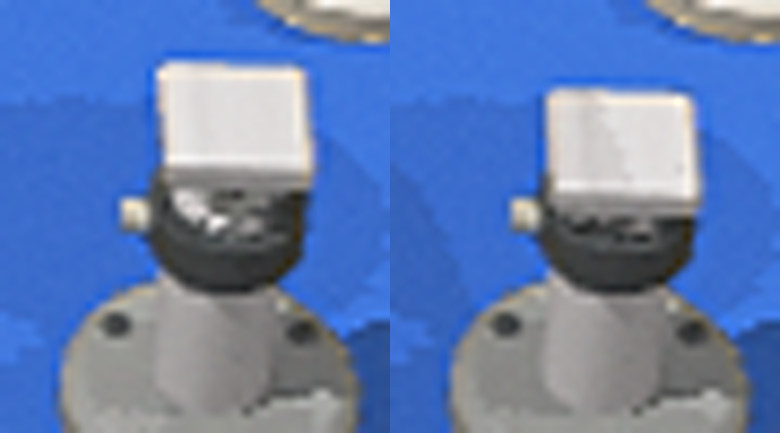

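The mid cap dropped 3.06 px, again 7 mm, and the stand is unmoved. On to tall.

In the tool's units: 0.052 m is 10.4, 0.158 m is 31.6.

>>> hand_motion(
  moves="3.6,10,0,0,0,0;7.4,20,0,0,0,0;10.8,30,0,0,0,0;11.4,31.6,2,0,0,0;11.4,31.6,6,0,0,0;11.4,31.6,9.6,0,0,0;11.4,31.6,10.4,0,0,0;11.4,31.6,10.4,0,0,0",
)

```text
clock: 10.28
tcp_pos: [0.501, 0.2032, 0.1382]
orientation: [-0.0, 0.15, 0.989, -0.0]
wrist_force: [0.7, 0.6, 0.8]
finger_gap: 0.0001
grip_force: 0.0
```

```bash
python3 where.py | sed -n '1p;4p'
```

```text
10.275 [0.501  0.2032 0.1382] [0.7115 0.5816 0.7586] 0.00014818350053886004 z [-0.0004 -0.0002 -1.    ]
tall tool delta to tip contact [0.0019 0.0017 0.0062]
```

>>> hand_motion(
  moves="0.4,0.4,0.2,0,0,0;0.4,0.4,0.6,0,0,0;0.4,0.4,1,0,0,0;0.4,0.4,1.2,0,0,0;0.4,0.4,1.4,0,0,0;0.4,0.4,1.4,0,0,0",
)

```text
clock: 11.02
tcp_pos: [0.4993, 0.2069, 0.1314]
orientation: [0.0, 0.149, 0.989, 0.0]
wrist_force: [-0.7, 0.3, 2.7]
finger_gap: 0.0003
grip_force: 1.0
```

>>> hand_motion(
  moves="0,0,0.2,0,0,0;0,0,0.4,0,0,0;0,0,0.6,0,0,0;0,0,0.6,0,0,0",
)

```text
clock: 11.52
tcp_pos: [0.4993, 0.2069, 0.1282]
orientation: [-0.0, 0.149, 0.989, 0.0]
wrist_force: [-0.1, 0.4, 2.8]
finger_gap: 0.0004
grip_force: 1.4
```

>>> hand_motion(
  moves="0,0,0.2,0,0,0;0,0,0.4,0,0,0;0,0,0.6,0,0,0;0,0,0.6,0,0,0",
)

```text
clock: 12.02
tcp_pos: [0.4994, 0.2068, 0.1252]
orientation: [-0.0, 0.149, 0.989, 0.0]
wrist_force: [-1.0, 1.1, 2.3]
finger_gap: 0.0
grip_force: 1.5
```

>>> hand_motion(
  moves="0,0,-2,0,0,0;0,0,-10,0,0,0;0,0,-20,0,0,0;6,-6,-22,0,0,0;16,-6,-22,0,0,0;24,-6,-22,0,0,0;24,-6,-22,0,0,0;24,-6,-22,0,0,0",
)

```text
clock: 13.02
tcp_pos: [0.3766, 0.2137, 0.2359]
orientation: [0.001, 0.149, 0.989, 0.0]
wrist_force: [-0.6, -0.1, -0.3]
finger_gap: 0.0
grip_force: 0.0
```

Run:
```python
from workcell import env
import cv2,numpy as np,pickle
from h import *
c=env.read_camera("scene");d=pickle.load(open("d.pkl","rb"))
for z in (.11,.103,.096): print(proj(c,(.4997,.2053,z)))
def cr(c): return cv2.resize(c["image"][110:170,255:305,::-1],(390,468),interpolation=cv2.INTER_CUBIC)
cv2.imwrite("pics/tall3.png",np.hstack([cr(d["scene"]),cr(c)]))
```

```text
[278.25529106 122.45231955]
[278.43994925 125.30468957]
[278.62305713 128.13311244]
```

View pics/tall3.png

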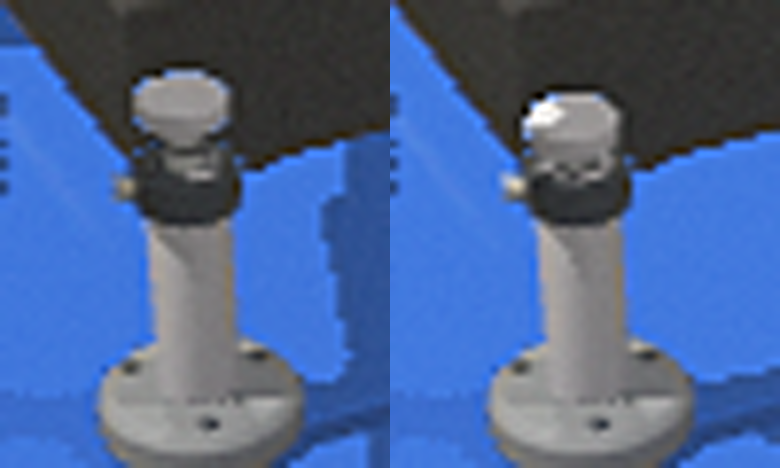

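The tall cap dropped about 23/7.8 ≈ 2.9 px, or 7 mm. The stand is unmoved and the arm is clear, so I'm handing in.

```bash
python3 -c "
from workcell import env
print(env.hand_in())"
```

```text
the job is handed in; nothing more can be done
None
```

I pressed all three plungers in order (low, mid, tall) to about 7 mm, the half stroke. The camera showed no stand moving, wrist force readings stayed under about 3 N, and I handed the job in at about 13 s; no verdict was returned.

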